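# Lock the printing block into its jig

### The job

Push the block carrier fully home along its rails, away from the robot, until the spring catch clicks up and holds it. Then take the yellow slot driver and turn both brass clamp screws clockwise as far as they go, so that each red wing lies square across the carrier; do not turn them with the gripper itself. Finally put the driver back upright in its stand, and leave the ink jar, the orange carton and the dish where they are.

Things in the scene. Friction and masses are not known exactly. Their poses are not given: they have to be found in the camera images.
- jig: Fixed printing jig: plywood board 200 x 166 x 15 mm with two aluminium dovetail rails (tops 30 mm above the table) that run along the jig's own x axis; +x points roughly away from the robot. Origin: on the table under the board, midway between the two screws. The rails end at +x in a dark steel stop.
- carrier: Block carrier, 120 mm (x) x 104 mm, 0.35 kg, loose but captive in the rails: it slides only along the jig's x. Origin: underside centre. Grey deck 31 mm above the table; on it a wooden printing block with red flower (top 45 mm above the table) that begins 8 mm in front of the handle. Starts 32 to 50 mm short of home.
- handle (a point): Centre of the dark wooden push handle at the carrier's robot-side end: an upright bar 14 mm thick along the jig's x, 40 mm wide along y, 32 mm high (31 to 63 mm above the table). The deck under it ends 10 mm behind its rear face.
- handle_home (a point): Where the handle's centre comes when the carrier is fully home against the stop, give or take 2 mm along x (point fixed to the jig, 33 mm from the jig's origin towards -x, 47 mm above the table). Axes as the jig's.
- catch (a joint): Spring catch at the far end of the rails, in m: 0 = up; the carrier's leading edge presses it down about 6 mm over its ramp in the last 30 mm of travel (needs a push of roughly 5 to 12 N), and it springs back to 0 through the window in the carrier when that is home.
- left_slot (a point): Middle of the left (+y of the jig) clamp screw's slot, at the top of the brass head, 44 mm above the table, 62 mm from the jig's origin along its y. Head 25 mm across, vertical fixed axis. Slot 7.4 mm wide, 7 mm deep, open at both ends, along this point's x, which turns with the screw. The red wing below the head (12 mm wide, reaching 31 mm from the axis) points along this point's +x.
- right_slot (a point): The same for the right screw (-y of the jig, 62 mm from its origin along -y). Here the red wing points along this point's -x.
- left_clamp (a joint): Turn of the left screw in rad, clockwise from above: 0 = wing along the rail (loose), 1.57 = its stop, wing square across the carrier. Starts at 0 to 0.25. It turns with about 0.1 N m of friction and stays where it is left. The driver blade has about 0.22 rad of play either way in the slot.
- right_clamp (a joint): The same for the right screw.
- driver_grip (a point): Centre of the driver's yellow handle: 26 x 26 mm square, 60 mm high, upright, flats along this point's x and y; 79 mm above the table when in its stand. Below it a dark collar 40 mm across (underside 34 mm below this point), a thin shank and a steel blade ending 64 mm below this point: 20 mm wide along this point's x, 3 mm thick along y, 14 mm high, on the axis. 0.12 kg.
- driver_seat (a point): Centre of the underside of the driver's collar, 34 mm below the handle's centre; it rests on the stand's top face.
- stand_hole (a point): Centre of the square 31 x 31 mm hole in the top face of the dark wooden stand (74 x 74 x 45 mm, fixed, 45 mm high; hole goes right through). The driver hangs in it by its collar.
- ink_jar: Bystander: amber jar with a black cap, 60 mm across, 75 mm high; origin under its centre.
- carton: Bystander: orange carton 60 x 80 x 45 mm; origin under its centre.
- dish: Bystander: white bowl 76 mm across, 35 mm high; origin under its centre.
Things that resemble listed ones, but are neither listed nor needed, are in the scene too. Of the things that look like the part that bears driver_grip, the smallest one is meant.

How it is judged:
On the way, in this order (a step that is already met when the one before it is completed fails the run):
1. the carrier is home and the catch has sprung up (distance between handle and handle_home below 0.004 m and value of joint catch below 0.002 m and value of joint each of left_clamp, right_clamp below 0.5 rad), for 0.2 s.
2. both clamp screws are turned to the stop (value of joint each of left_clamp, right_clamp above 1.3 rad), for 0.1 s.
At the end, for the whole second after the job is handed in: The carrier is within 4 mm of home with the catch up (within 2 mm of its free height), both screws are turned past 1.3 rad (wings within about 15 degrees of square across), and the driver stands upright (within 6 degrees) in its stand, collar on the top face (within 3 mm in height, 12 mm sideways) (all of step 2 and distance between handle and handle_home below 0.004 m and value of joint catch below 0.002 m and distance between driver_seat and stand_hole below 0.012 m and z of driver_seat in the frame of stand_hole below 0.003 m and angle between driver_grip's own z axis and vertical below 0.1 rad); the robot touches nothing.
It fails at once if the gripper pushes on a clamp screw (more than 2 N) (contact force between any of the fingers, the arm and left_clamp above 2 N or contact force between any of the fingers, the arm and right_clamp above 2 N).
It fails at once if the ink jar, carton or dish is moved more than 30 mm (distance of any of ink_jar, carton, dish from where it was at the start of the episode above 0.03 m).
It also fails if it takes over 67 s, if anything falls off the work surface, if the arm or the gripper's body presses on something with over 40 N, if the wrist force passes 120 N, or if a joint passes its speed limit or range.

### The arm

A 6-joint arm with a two-finger parallel gripper is mounted at the origin on the work surface. World frame = base frame: x ahead of the robot, y to its left, z up, the work surface at z = 0. Lengths are in m, angles in rad, forces in N, time in s.
With the tool pointing down it reaches from about 0.25 to 0.775 m from the base axis. Payload 4 kg.
Tool frame: the origin (TCP) lies at the very end of the fingers, on their centre line; the grasp point (between the pads) lies 19 mm behind it (robot.hold_point_z is the distance from the TCP to the grasp point, in m); z points along the fingers, y is the line along which they close (so a half turn about z gives the same grasp; the last joint's range is limited). The gripper opens to 94 mm and grips with 3 to 60 N. Pads are 16 mm wide; open, the fingers measure 119 mm over their backs; the gripper's body (75 mm by 177 mm) begins 78 mm behind the grasp point.
Start: joints at [-1.238, 0.087, 1.371, -0, 1.684, -0.103], TCP at [0.232, -0.499, 0.168] pointing down, gripper open.
Joint ranges: [-3.1, 3.1], [-0.76, 2.03], [0.27, 2.55], [-1.08, 4.22], [0.17, 2.65], [-2.57, 2.57]. Speed limits (rad/s): [2.79, 2.79, 3.14, 3.14, 3.14, 3.14].

### API

Orientations are given as [roll, pitch, yaw] about the fixed x, y, z axes, in that order (R = Rz(yaw) Ry(pitch) Rx(roll)).
In Python, from bench import robot gives the robot as it stands.
- The arm moves only by the tool carry_out, never from a script. Its argument "steps" is a list of rows, each a list of 3 entries, a list of its own where there are three numbers: the shift along the tool's x, y, z in m, then the turn about the tool's z in units of 10 degrees (1.0 is 10 degrees), then the closure, from -1 (fully open) to 1 (shut). In form: [[[tx, ty, tz], roll, jaw], ...]. A call has 1 to 10 rows; each row is the pose to reach, as a shift and turn from the pose commanded when the call began, along the tool's axes at that moment; what a row does not reach only later rows make up. A row lasts 1/8 s, in which the tool goes at most 62.5 mm and 10.7 degrees, less where a joint would pass 70% of its speed; a pose out of reach is approached as far as the arm can. A call with a gripper value outside its range is refused whole. The fingers move at their own pace and stop on an object; the grip force is fixed at half the most. Time passes only in rows, so rows that repeat a pose let the fingers close. It gives the time, the measured TCP pose, the force, the opening and the grip force at its end, in the units of the state.
- robot.get_obs(): the state, without advancing time (a new reading comes with each control period).
- robot.snapshot(name): name is "side" or "top" or "wrist"; returns a dict with "image" (400x640x3 uint8, red, green, blue), "z_map" (400x640 float32, m along the optical axis (not along the pixel's ray), 0 where there is no reading), "mtx" (3x3 intrinsics, pixels), "R" (3x3) and "t" (3): a world point X has camera coordinates R X + t. Camera axes: x right, y down, z forward; pixel columns grow to the right and rows downward; lengths in m; the calibration is good to about 2 mm. The wrist camera is an equidistant fisheye: a pixel r from the principal point sees the ray r / f radians off the axis. A picture is of the moment at which its call begins.
- robot.close_job(): hands the job in; it is judged then, once.
The state is a dict: "time": time; "joint_positions": joint angles; "qvel": joint speeds; "joint_torque": joint torques, N m; "tool_pos": TCP position; "ee_rot": TCP orientation; "wrist_force": force on the tool from outside, world axes, zero at the start; "wrist_torque": the same for the moment, N m; "width": finger opening in m; "finger_force": force on a finger pad.
Only numpy, scipy, OpenCV 4.12 (cv2) and the standard library are available. Lean on these libraries where they do the work, as an engineer would, in place of code of your own. Each camera call takes 0.05 s, during which the arm holds its last target. There are 200 camera calls.

## Working session

There is one attempt and no reset: what is moved stays moved. The work goes in short steps, Python scripts to look and compute and a tool call to move; the robot and the scene stay as the last step left them, time stands still between calls to the robot, and variables do not carry over. Pictures are saved under pics/ and viewed, at most 10 in all, crops included, and the job is handed in when it is done.

Besides the shell and the picture viewer there is one more tool, called after "Call:" in YAML: its name, and indented under it one key for each argument. carry_out: Moves the arm, as the interface text tells. Its arguments: {"type":"object","properties":{"steps":{"type":"array","items":{"type":"array"}}},"required":["steps"]}

```bash
mkdir -p pics
cat > h.py <<'E'
import numpy as np, cv2
from bench import robot
def world(s):
    z=s["z_map"]; v,u=np.mgrid[0:400,0:640]; K=np.array(s["mtx"])
    c=np.stack([(u-K[0,2])/K[0,0]*z,(v-K[1,2])/K[1,1]*z,z],-1)
    W=(c-np.array(s["t"]))@np.array(s["R"]); W[z==0]=np.nan
    return W
E
python3 - <<'E'
from h import *
for n in("top","side"):
    s=robot.snapshot(n); cv2.imwrite(f"pics/{n}1.png",s["image"][:,:,::-1]); np.savez(f"{n}1.npz",**s)
    print(n,s["t"],s["R"])
print(robot.get_obs())
E
```

```text
top [-0.04952668  0.47614338  0.96514469] [[ 0.02070464 -0.99881333  0.04408223]
 [-0.99035092 -0.02653235 -0.13601874]
 [ 0.13702694 -0.04084065 -0.98972504]]
side [0.47107939 0.14788083 1.26287178] [[-0.95459479 -0.29742195  0.0169994 ]
 [-0.1669243   0.48674615 -0.85744648]
 [ 0.24674901 -0.82135155 -0.51429229]]
{'time': 0.1, 'joint_positions': array([-1.23812615e+00,  8.78861673e-02,  1.37206128e+00,  3.19223723e-05,
        1.68359946e+00, -1.03078361e-01]), 'qvel': array([ 6.36697606e-05, -6.29058205e-05, -5.75841100e-03,  1.97665330e-04,
       -1.60311434e-03,  6.89645419e-04]), 'joint_torque': array([ 2.31166232e-03, -3.41251695e+01, -3.03302014e+01,  7.20276916e-02,
        3.03706946e-02, -1.02238666e-04]), 'tool_pos': array([ 0.23198537, -0.49807136,  0.16653975]), 'ee_rot': array([-3.13965203e+00, -2.32643218e-04,  4.35751879e-01]), 'wrist_force': array([ 0.55100407,  0.57590611, -0.29746184]), 'wrist_torque': array([ 0.01555451, -0.01834976,  0.03179816]), 'finger_force': 0.0, 'width': 0.09399831537806469}
```

View pics/top1.png

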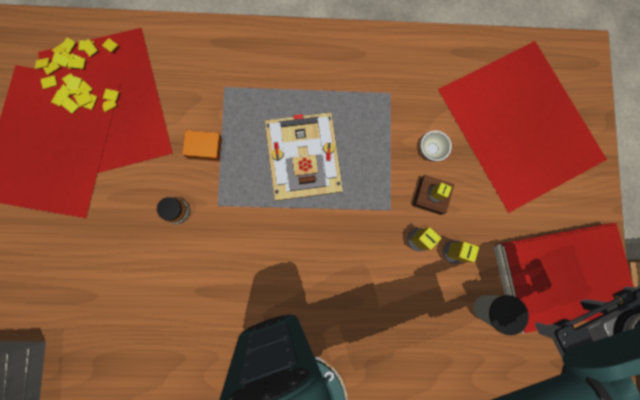

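View pics/side1.png

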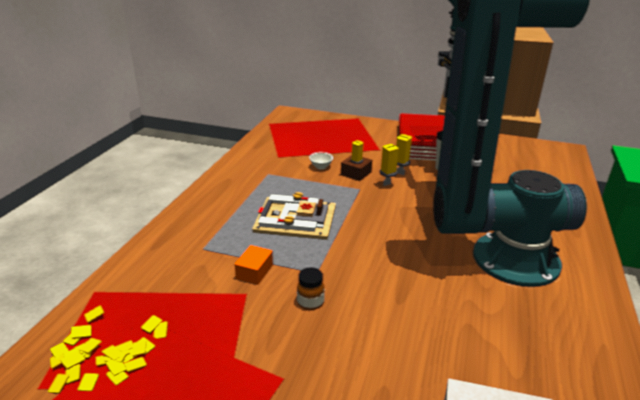

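The top view shows the jig at about (303,155), with the handle at (307,180) and screw heads at (278,152) and (328,152). The stand with the small driver is at (435,193). The look-alikes are at (425,238) and (462,252), the dish at (435,146), the carton at (202,145) and the jar at (172,209). The side view agrees.

Run:
```python
from h import *
s=dict(np.load("top1.npz")); W=world(s); im=s["image"].astype(int)
def reg(name,u0,u1,v0,v1,z0,z1,col=None,rect=True):
    w=W[v0:v1,u0:u1]; c=im[v0:v1,u0:u1]
    m=(w[...,2]>z0)&(w[...,2]<z1)
    if col is not None: m&=col(c)
    p=w[m]
    r=cv2.minAreaRect((p[:,:2]*1000).astype(np.float32))
    print(name,len(p),"mean",p.mean(0).round(4),"rect",np.round(r[0],1),np.round(r[1],1),round(r[2],1))
red=lambda c:(c[...,0]>150)&(c[...,1]<90)&(c[...,2]<90)
yel=lambda c:(c[...,0]>150)&(c[...,1]>150)&(c[...,2]<90)
reg("board",258,350,105,205,.008,.1)
reg("handle",295,322,170,190,.053,.075)
reg("block",285,325,145,178,.038,.05)
reg("headL",268,288,140,165,.036,.06)
reg("headR",318,340,140,165,.036,.06)
reg("stand",408,460,170,218,.035,.056)
reg("drv",420,460,175,205,.085,.13)
for n,b in dict(look1=(412,445,225,255),look2=(445,485,235,268),dish=(415,455,128,163),jar=(155,192,192,225),carton=(180,222,128,162)).items(): reg(n,*b,.015,.2)
```

```text
board 5454 mean [0.5715 0.0068 0.0265] rect [578.3  -7.3] [201.3 199.4] 9.1
handle 110 mean [ 0.509  -0.0037  0.0628] rect [509.5  -3.5] [14.2 38.3] 8.3
block 432 mean [0.5464 0.0014 0.0458] rect [552.  -11.7] [54.6 91.7] 24.7
headL 128 mean [0.5742 0.0687 0.0415] rect [574.2  69.7] [50.4 29. ] 28.0
headR 125 mean [ 0.5848 -0.0535  0.0413] rect [581.1 -53.2] [43.6 26. ] 0.5
stand 757 mean [ 0.4824 -0.3025  0.0455] rect [ 485.3 -308.4] [75.2 74.8] 73.0
drv 185 mean [ 0.4842 -0.3058  0.1058] rect [ 484.7 -307.7] [25.6 26.7] 67.0
look1 548 mean [ 0.3752 -0.2637  0.1023] rect [ 362.9 -282.4] [90.6 49.6] 51.7
look2 640 mean [ 0.3494 -0.3448  0.0978] rect [ 350.1 -350.7] [50.8 46.1] 1.3
dish 446 mean [ 0.6106 -0.3218  0.0272] rect [ 605.5 -315.5] [73.1 74.1] 24.6
jar 698 mean [0.4298 0.2959 0.064 ] rect [430.6 300.2] [56.8 56.2] 11.6
carton 1002 mean [0.5863 0.2457 0.0429] rect [589.1 248.4] [81.5 60.9] 87.1
```

Run:
```python
import cv2
a=cv2.imread("pics/top1.png")
cv2.imwrite("pics/crop1.png",cv2.resize(a[105:215,250:470],None,fx=3.6,fy=3.6,interpolation=cv2.INTER_CUBIC))
```

```text
(no output)
```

View pics/crop1.png

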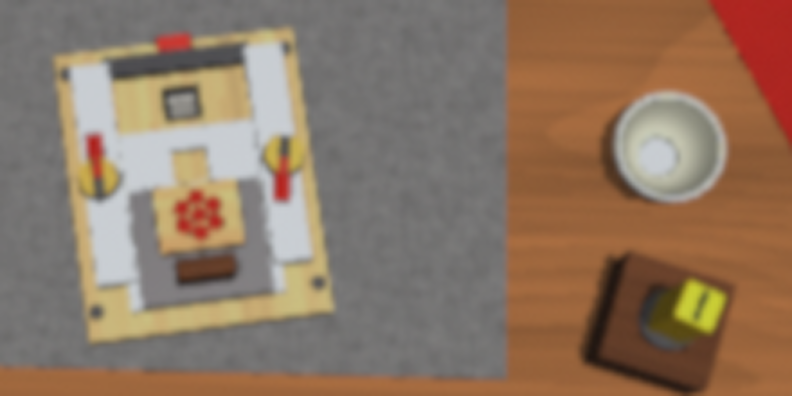

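Call:
carry_out:
  steps:
    - [[0.0,0.0,-0.06],0,1]
    - [[0.04,-0.035,-0.1],0.8,1]
    - [[0.09,-0.08,-0.1],1.63,1]
    - [[0.14,-0.125,-0.1],1.63,1]
    - [[0.19,-0.17,-0.1],1.63,1]
    - [[0.24,-0.215,-0.1],1.63,1]
    - [[0.29,-0.26,-0.1],1.63,1]
    - [[0.34,-0.3,-0.1],1.63,1]
    - [[0.392,-0.35,-0.1],1.63,1]
    - [[0.392,-0.35,-0.1],1.63,1]

```text
time: 1.35
tool_pos: [0.44, -0.0132, 0.267]
ee_rot: [-3.141, 0.001, 0.154]
wrist_force: [-0.5, 0.8, 0.0]
width: 0.0008
finger_force: 0.0
```

Run:
```python
from h import *
s=dict(np.load("top1.npz")); W=world(s)
print("max z look1,look2",np.nanmax(W[225:255,412:445,2]),np.nanmax(W[235:268,445:485,2]))
o=robot.get_obs(); print(o["time"],o["tool_pos"],o["ee_rot"],o["joint_positions"],o["wrist_force"],o["width"])
for n in("top","wrist"):
    s=robot.snapshot(n); np.savez(n+"2.npz",**s); cv2.imwrite(f"pics/{n}2.png",s["image"][:,:,::-1])
print(s["mtx"],s["R"],s["t"], -s["R"].T@s["t"])
```

```text
max z look1,look2 0.1334089647036543 0.13289861389652766
1.35 [ 0.44000646 -0.01316728  0.2670441 ] [-3.14113946e+00  6.85995749e-04  1.54035734e-01] [-1.59045830e-01 -1.55471787e-01  1.41068860e+00  2.31367245e-04
  1.88716807e+00  1.25778681e+00] [-4.74848627e-01  8.17785744e-01  2.59048178e-04] 0.0007858425916123238
[[309.70691629   0.         315.29852575]
 [  0.         309.70691629 200.00138352]
 [  0.           0.           1.        ]] [[ 0.15797475 -0.987438   -0.0031885 ]
 [-0.96185728 -0.15461093  0.22566796]
 [-0.2233261  -0.03258296 -0.97419906]] [-0.07838568  0.3767969   0.58453515] [ 5.05349751e-01 -9.81885725e-05  4.84172676e-01]
```

View pics/wrist2.png

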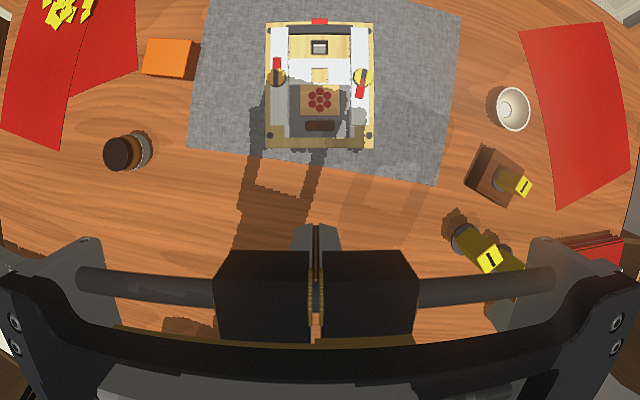

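The wrist view shows the jig with its handle at (320,126), the left head at (277,77) and the right head at (362,77). The wings are along the rails, and the driver's top is at (523,187).

```bash
cat >> h.py <<'E'
def worldf(s):
    z=s["z_map"]; v,u=np.mgrid[0:400,0:640]; K=np.array(s["mtx"]); f=K[0,0]
    a=u-K[0,2]; b=v-K[1,2]; r=np.hypot(a,b)+1e-9; k=np.tan(np.clip(r/f,0,1.5))/r
    c=np.stack([a*k*z,b*k*z,z],-1)
    W=(c-np.array(s["t"]))@np.array(s["R"]); W[z==0]=np.nan
    return W
def rg(W,name,x0,x1,y0,y1,z0,z1,extra=None):
    m=(W[...,0]>x0)&(W[...,0]<x1)&(W[...,1]>y0)&(W[...,1]<y1)&(W[...,2]>z0)&(W[...,2]<z1)
    if extra is not None: m&=extra
    p=W[m]
    if len(p)<5: print(name,"few"); return
    r=cv2.minAreaRect((p[:,:2]*1000).astype(np.float32))
    print(name,len(p),"mean",p.mean(0).round(4),"rect",np.round(r[0],1),np.round(r[1],1),round(r[2],1))
E
python3 - <<'E'
from h import *
s=dict(np.load("wrist2.npz")); W=worldf(s); im=s["image"].astype(int)
R,G,B=im[...,0],im[...,1],im[...,2]
red=(R>130)&(G<70)&(B<70)
brass=(R>120)&(R-B>50)&(G>80)
for n,W,e,br in (("wrist",W,red,brass),):
    rg(W,"handle",.47,.56,-.05,.05,.054,.08)
    rg(W,"board",.44,.70,-.13,.14,.008,.08)
    rg(W,"headL",.54,.62,.04,.10,.038,.06,br)
    rg(W,"headR",.54,.62,-.09,-.03,.038,.06,br)
    rg(W,"wingL",.52,.64,.03,.11,.02,.06,e)
    rg(W,"wingR",.52,.64,-.11,-.03,.02,.06,e)
    rg(W,"drv",.42,.55,-.37,-.24,.085,.125)
    rg(W,"stand",.40,.57,-.4,-.22,.039,.050)
    rg(W,"headLa",.54,.62,.04,.10,.041,.06)
    rg(W,"headRa",.54,.62,-.09,-.03,.041,.06)
s=dict(np.load("top2.npz")); W=world(s)
rg(W,"top board",.44,.70,-.13,.14,.008,.08)
rg(W,"top handle",.47,.56,-.05,.05,.054,.08)
E
```

```text
handle 265 mean [ 0.5121 -0.0033  0.0631] rect [512.1  -3.4] [11.  39.4] 9.2
board 13727 mean [0.5739 0.0069 0.0268] rect [578.6   7.3] [201.3 167.7] 9.0
headL 159 mean [0.5728 0.069  0.0439] rect [581.8  70.3] [41.5 24.4] 5.8
headR 188 mean [ 0.5914 -0.0528  0.0437] rect [582.9 -52.7] [25.7 42.4] 87.0
wingL 77 mean [0.5942 0.0721 0.0371] rect [594.5  72.2] [14.4 10.3] 8.9
wingR 63 mean [ 0.5698 -0.0519  0.0373] rect [570.3 -52. ] [10.1 16. ] 89.5
drv 413 mean [ 0.4879 -0.3025  0.1035] rect [ 487.5 -307.3] [27.6 26.9] 67.6
stand 1287 mean [ 0.4846 -0.2971  0.0457] rect [ 458.3 -298.3] [ 76.4 137.1] 73.0
headLa 171 mean [0.5717 0.0694 0.0441] rect [572.4  69.3] [25.2 24.5] 6.8
headRa 183 mean [ 0.5925 -0.0524  0.0442] rect [592.  -52.7] [25.1 24.4] 88.3
top board few
top handle few
```

Call:
carry_out:
  steps:
    - [[0.042,0.001,0.05],0,1]
    - [[0.042,0.001,0.11],0,1]
    - [[0.042,0.001,0.17],0,1]
    - [[0.042,0.001,0.223],0,1]
    - [[0.042,0.001,0.223],0,1]
    - [[0.05,0.001,0.223],0,1]
    - [[0.058,0.001,0.223],0,1]
    - [[0.064,0.001,0.223],0,1]
    - [[0.07,0.001,0.223],0,1]
    - [[0.076,0.001,0.223],0,1]

```text
time: 2.7
tool_pos: [0.5157, -0.0053, 0.0449]
ee_rot: [3.141, -0.0, 0.151]
wrist_force: [0.8, -0.2, -0.5]
width: 0.0001
finger_force: 0.0
```

Call:
carry_out:
  steps:
    - [[0.004,0,0],0,1]
    - [[0.008,0,0],0,1]
    - [[0.011,0,0],0,1]
    - [[0.014,0,0],0,1]
    - [[0.017,0,0],0,1]
    - [[0.02,0,0],0,1]
    - [[0.02,0,0],0,1]

```text
time: 3.58
tool_pos: [0.535, -0.0024, 0.0446]
ee_rot: [3.141, -0.0, 0.151]
wrist_force: [-0.6, 0.0, -0.2]
width: 0.0004
finger_force: 0.0
```

Run:
```python
from h import *
s=robot.snapshot("wrist"); W=worldf(s); cv2.imwrite("pics/wrist3.png",s["image"][:,:,::-1])
rg(W,"handle",.47,.58,-.05,.05,.056,.066)
rg(W,"block",.51,.66,-.05,.06,.042,.048)
```

```text
handle 17 mean [0.5155 0.0151 0.0589] rect [515.2  15.7] [1.4 4.2] 28.4
block 4629 mean [0.554  0.0009 0.0456] rect [555.5  -1.4] [ 76.3 115.4] 12.6
```

View pics/wrist3.png

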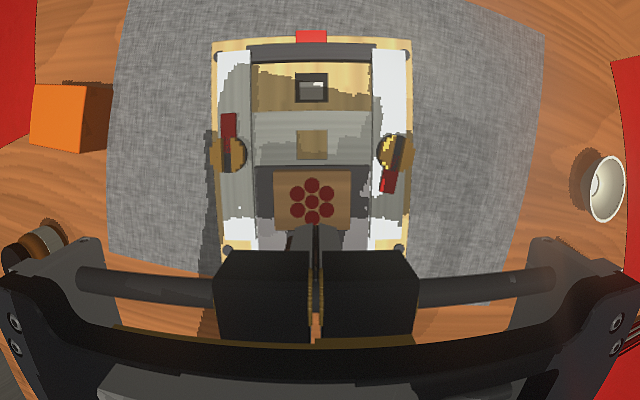

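Run:
```python
from h import *
def fl(s,W,n,t):
    im=s["image"].astype(int); R,G,B=im[...,0],im[...,1],im[...,2]
    m=(R>1.8*G)&(R>1.8*B)&(R>60)&(abs(W[...,0]-.56)<.045)&(abs(W[...,1])<.03)&(W[...,2]>.04)&(W[...,2]<.05)
    p=W[m]; print(n,t,len(p),p.mean(0).round(4) if len(p) else "")
s=dict(np.load("wrist2.npz")); fl(s,worldf(s),"w","before")
s=robot.snapshot("wrist"); fl(s,worldf(s),"w","now")
s=dict(np.load("top1.npz")); fl(s,world(s),"top","before")
s=robot.snapshot("side"); W=world(s); fl(s,W,"side","now")
m=(abs(W[...,0]-.53)<.06)&(abs(W[...,1])<.06); v,u=np.where(m); c=(int(np.median(u)),int(np.median(v))); print(c)
cv2.imwrite("pics/side3.png",cv2.resize(s["image"][160:250,230:370,::-1],None,fx=5,fy=5,interpolation=cv2.INTER_CUBIC))
```

```text
w before 291 [0.5483 0.0025 0.0472]
w now 1174 [0.5489 0.0028 0.0472]
top before 91 [0.5473 0.0028 0.0471]
side now 64 [0.5474 0.0029 0.0441]
(312, 114)
```

View pics/side3.png

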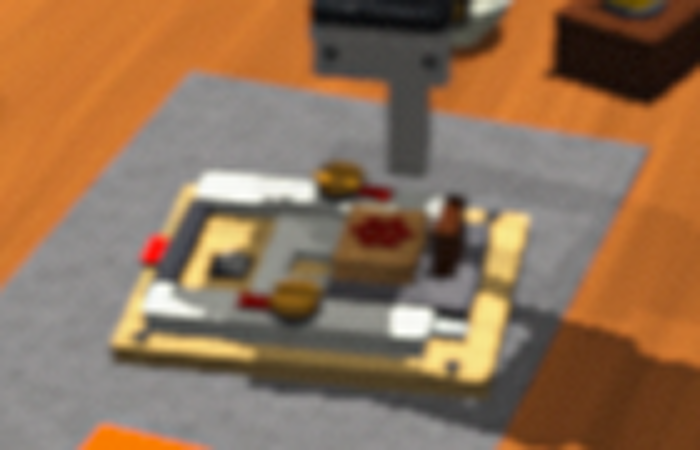

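The crop shows the carrier unmoved, with its flower at (383,232). The fingertip at (407,170) seems to be well above the handle rather than behind it, so I'll measure where it really is.

Run:
```python
from h import *
o=robot.get_obs(); print(o["time"],o["tool_pos"],o["joint_positions"],o["joint_torque"])
s=robot.snapshot("side"); W=world(s)
for v in(185,189,192,193,194,196): print(v,W[v,311].round(4),s["image"][v,311])
K=np.array(s["mtx"])
c=s["R"]@o["tool_pos"]+s["t"]; p=K@c; print("tcp projects",p[:2]/p[2])
```

```text
3.725 [ 0.5347653  -0.00235399  0.04452858] [-1.10396891e-01  1.10864922e-01  1.59229177e+00 -5.99145878e-05
  1.43855365e+00  1.30913105e+00] [ 4.25777413e-03 -3.35269547e+01 -2.88407707e+01  3.45209031e-02
 -7.02104531e-02  6.54044652e-05]
185 [0.5306 0.0103 0.1159] [72 71 68]
189 [0.5314 0.0079 0.1024] [73 72 69]
192 [0.5308 0.0097 0.0945] [72 71 67]
193 [0.5317 0.0071 0.0898] [69 68 66]
194 [0.532  0.0059 0.0861] [77 76 74]
196 [ 0.5744 -0.1201  0.001 ] [125 124 123]
tcp projects [310.98233761 205.66162451]
```

Call:
carry_out:
  steps:
    - [[0,0,-0.04],0,0]
    - [[-0.06,0,-0.06],0,-1]
    - [[-0.06,0,-0.06],0,-1]
    - [[-0.06,0,-0.06],0,-1]
    - [[-0.06,0,-0.06],0,-1]
    - [[-0.06,0,-0.06],0,-1]

```text
time: 4.53
tool_pos: [0.4758, -0.0113, 0.1037]
ee_rot: [-3.141, 0.001, 0.152]
wrist_force: [0.7, -0.2, 0.6]
width: 0.0572
finger_force: 0.0
```

Run:
```python
from h import *
print(robot.hold_point_z,[a for a in dir(robot) if a[0]!="_"])
o=robot.get_obs(); print(o["time"],o["tool_pos"],o["ee_rot"],o["width"])
s=robot.snapshot("side"); W=world(s); cv2.imwrite("pics/side4.png",s["image"][:,:,::-1])
m=(abs(W[...,0]-o["tool_pos"][0])<.05)&(abs(W[...,1]-o["tool_pos"][1])<.09)&(W[...,2]>.068)
p=W[m]; print("side lowest",p[np.argsort(p[:,2])[:60:8]].round(4), len(p))
s=robot.snapshot("wrist"); W=worldf(s)
m=(abs(W[...,0]-o["tool_pos"][0])<.03)&(abs(W[...,1]-o["tool_pos"][1])<.09)&(W[...,2]>.068)
p=W[m]; print("wrist lowest",p[np.argsort(p[:,2])[:60:8]].round(4), len(p))
```

```text
0.0188 ['IKError', 'close_job', 'get_obs', 'hold_point_z', 'snapshot']
4.525 [ 0.47579292 -0.01129494  0.10374999] [-3.14117226e+00  1.40364721e-03  1.51529171e-01] 0.05717583299849917
side lowest [[ 0.4721  0.0176  0.1393]
 [ 0.4631  0.0216  0.143 ]
 [ 0.4733 -0.0405  0.1474]
 [ 0.4701 -0.048   0.1502]
 [ 0.4687  0.0302  0.1522]
 [ 0.4716  0.0292  0.1541]
 [ 0.4678  0.0247  0.1553]
 [ 0.4579  0.0321  0.158 ]] 4865
wrist lowest [[ 0.4762 -0.0418  0.1412]
 [ 0.4672  0.0188  0.1421]
 [ 0.4788  0.0218  0.1424]
 [ 0.4768 -0.0421  0.1427]
 [ 0.4656  0.0185  0.1429]
 [ 0.4909 -0.0423  0.1433]
 [ 0.4901 -0.0411  0.1436]
 [ 0.4884 -0.0407  0.1444]] 47286
```

Call:
carry_out:
  steps:
    - [[0,0,0.03],0,1]
    - [[0,0,0.06],0,1]
    - [[0,0,0.08],0,1]
    - [[0,0,0.094],0,1]
    - [[0,0,0.094],0,1]
    - [[0.008,0,0.094],0,1]
    - [[0.016,0,0.094],0,1]
    - [[0.022,0,0.094],0,1]
    - [[0.028,0,0.094],0,1]
    - [[0.034,0,0.094],0,1]

```text
time: 5.88
tool_pos: [0.508, -0.0065, 0.0107]
ee_rot: [3.141, 0.003, 0.151]
wrist_force: [-7.5, -1.6, 7.0]
width: -0.0
finger_force: 4.0
```

Call:
carry_out:
  steps:
    - [[0.005,0,0],0,1]
    - [[0.01,0,0],0,1]
    - [[0.014,0,0],0,1]
    - [[0.018,0,0],0,1]
    - [[0.021,0,0],0,1]

```text
time: 6.5
tool_pos: [0.5303, -0.0031, 0.0106]
ee_rot: [3.141, -0.0, 0.151]
wrist_force: [-3.4, -0.4, 2.1]
width: 0.0006
finger_force: 1.4
```

```bash
cat >> h.py <<'E'
def flower():
    s=robot.snapshot("wrist"); W=worldf(s); im=s["image"].astype(int); R,G,B=im[...,0],im[...,1],im[...,2]
    m=(R>1.8*G)&(R>1.8*B)&(R>60)&(abs(W[...,0]-.57)<.06)&(abs(W[...,1])<.035)&(W[...,2]>.04)&(W[...,2]<.05)
    p=W[m]; print("flower",len(p),p.mean(0).round(4), "moved",((p.mean(0)-[.5486,.0027,0])@[.987,.158,0]).round(4))
    return s,W
E
python3 - <<'E'
from h import *
s,W=flower(); cv2.imwrite("pics/wrist5.png",s["image"][:,:,::-1])
o=robot.get_obs(); print(o["tool_pos"],o["wrist_force"])
E
```

```text
flower 1817 [0.5831 0.008  0.0482] moved 0.0349
[ 0.5306707  -0.00298628  0.01054215] [-1.80115016 -0.73597502  0.83783981]
```

Call:
carry_out:
  steps:
    - [[0.003,0,0],0,1]
    - [[0.005,0,0],0,1]
    - [[0.007,0,0],0,1]
    - [[0.009,0,0],0,1]
    - [[0.009,0,0],0,1]

```text
time: 7.18
tool_pos: [0.5345, -0.0025, 0.0106]
ee_rot: [-3.142, 0.01, 0.151]
wrist_force: [-13.3, -2.3, 10.2]
width: 0.0004
finger_force: 6.8
```

Run:
```python
from h import *
s,W=flower(); cv2.imwrite("pics/wrist6.png",s["image"][:,:,::-1])
```

```text
flower 1815 [0.5874 0.0086 0.0472] moved 0.0393
```

View pics/wrist6.png

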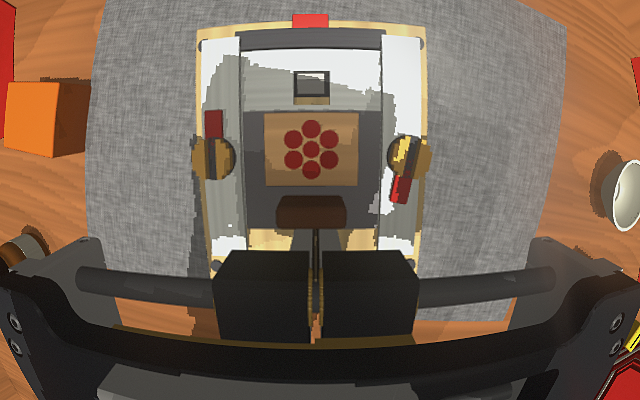

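The carrier deck is now against the stop at (311,40). The catch square shows in its window at (311,85). I'll press a little more to make sure.

Call:
carry_out:
  steps:
    - [[0.004,0,0],0,1]
    - [[0.006,0,0],0,1]
    - [[0.006,0,0],0,1]

```text
time: 7.6
tool_pos: [0.534, -0.0026, 0.0107]
ee_rot: [-3.142, 0.023, 0.151]
wrist_force: [-27.5, -4.6, 20.2]
width: 0.0004
finger_force: 14.3
```

Call:
carry_out:
  steps:
    - [[-0.015,0,0],0,1]
    - [[-0.03,0,0],0,1]
    - [[-0.04,0,-0.03],0,0]
    - [[-0.04,0,-0.08],0,-1]
    - [[-0.04,0,-0.14],0,-1]
    - [[-0.04,0,-0.15],0,-1]

```text
time: 8.35
tool_pos: [0.5086, -0.0071, 0.1664]
ee_rot: [3.139, -0.012, 0.151]
wrist_force: [-0.1, 0.5, 0.6]
width: 0.0367
finger_force: 0.0
```

Run:
```python
from h import *
s,W=flower(); np.savez("wrist7.npz",**s)
rg(W,"handle",.50,.60,-.05,.05,.056,.07)
rg(W,"catch win",.60,.66,-.02,.06,.024,.045)
im=s["image"].astype(int);R,G,B=im[...,0],im[...,1],im[...,2]
rg(W,"headL",.54,.62,.04,.10,.041,.06); rg(W,"headR",.54,.62,-.09,-.03,.041,.06)
red=(R>100)&(G<70)&(B<70)
rg(W,"wingL",.52,.64,.03,.11,.02,.06,red)
rg(W,"wingR",.52,.64,-.11,-.03,.02,.06,red)
o=robot.get_obs(); print(o["time"],o["tool_pos"],o["ee_rot"],o["joint_positions"])
cv2.imwrite("pics/wrist7.png",s["image"][:,:,::-1])
```

```text
flower 489 [0.5872 0.0083 0.0473] moved 0.0389
handle 482 mean [0.5506 0.0024 0.0628] rect [550.5   2.1] [12.8 38.6] 8.6
catch win 746 mean [0.6374 0.0253 0.0311] rect [630.  20.] [60.  79.9] 0.0
headL 311 mean [0.5728 0.0687 0.0441] rect [572.5  68.7] [24.6 24.9] 6.7
headR 302 mean [ 0.5925 -0.0528  0.0442] rect [592.6 -53. ] [25.5 25. ] 85.1
wingL 168 mean [0.5916 0.072  0.0373] rect [587.9  71.8] [28.6 11.1] 6.9
wingR 152 mean [ 0.5725 -0.0525  0.0374] rect [576.4 -52.6] [11.2 28.6] 87.7
8.4 [ 0.50778445 -0.00707792  0.16498173] [ 3.13928495 -0.00912175  0.15144656] [-1.25837360e-01 -1.46343378e-02  1.48100123e+00  2.78689469e-04
  1.66582072e+00  1.29355067e+00]
```

Run:
```python
from h import *
o=robot.get_obs(); t=o["tool_pos"]; y=o["ee_rot"][2]; print(o["width"])
a=np.array([np.cos(y),np.sin(y)]); b=np.array([np.sin(y),-np.cos(y)])
P=[]
for n in("side","wrist"):
    s=robot.snapshot(n); W=world(s) if n=="side" else worldf(s); P.append(W[np.isfinite(W[...,2])&(W[...,2]>.19)])
p=np.vstack(P); q=p[:,:2]-t[:2]; X=q@a; Y=q@b; Z=p[:,2]-t[2]
m=(abs(X)<.12)&(abs(Y)<.15); X,Y,Z=X[m],Y[m],Z[m]
for k in range(20,170,8):
    i=(Z>=k/1e3)&(Z<(k+8)/1e3)
    if i.sum()>5: print(k,i.sum(),"x",np.percentile(X[i],[2,98]).round(3),"y",np.percentile(Y[i],[2,98]).round(3))
# driver and neighbour tops
s=dict(np.load("top1.npz")); W=world(s)
rg(W,"look1 top",.33,.45,-.33,-.22,.125,.14); rg(W,"look2 top",.28,.42,-.42,-.31,.125,.14); rg(W,"drv top",.42,.55,-.37,-.24,.1,.125)
```

```text
0.04083250550805989
36 209 x [-0.01   0.008] y [-0.032  0.03 ]
44 321 x [-0.01   0.009] y [-0.035  0.032]
52 348 x [-0.01   0.008] y [-0.035  0.033]
60 429 x [-0.01   0.009] y [-0.035  0.033]
68 458 x [-0.01   0.009] y [-0.035  0.033]
76 491 x [-0.009  0.008] y [-0.035  0.033]
84 540 x [-0.007  0.008] y [-0.035  0.033]
92 569 x [-0.005  0.008] y [-0.035  0.033]
100 562 x [-0.01   0.008] y [-0.034  0.033]
108 245 x [-0.011  0.008] y [-0.034  0.031]
116 255 x [-0.011  0.001] y [-0.025  0.023]
124 383 x [-0.009  0.006] y [-0.025  0.023]
132 2721 x [-0.006  0.032] y [-0.08   0.074]
140 6369 x [-0.022  0.032] y [-0.078  0.073]
148 15081 x [-0.024  0.032] y [-0.074  0.072]
156 11648 x [0.014 0.032] y [-0.081  0.075]
164 12972 x [-0.     0.032] y [-0.079  0.074]
look1 top 270 mean [ 0.3764 -0.2685  0.1291] rect [ 376.7 -268.8] [35.9 35.7] 48.7
look2 top 273 mean [ 0.35   -0.3519  0.1292] rect [ 350.  -352.8] [35.8 35.8] 72.3
drv top 150 mean [ 0.4849 -0.3072  0.1088] rect [ 485.2 -307.9] [25.6 25.8] 67.0
```

Call:
carry_out:
  steps:
    - [[-0.01,0.05,0],-1,-0.3]
    - [[-0.02,0.1,0],-2,-0.3]
    - [[-0.03,0.15,0],-3,-0.3]
    - [[-0.045,0.2,0],-4,-0.3]
    - [[-0.06,0.25,0],-5,-0.3]
    - [[-0.067,0.294,0],-5.83,-0.3]
    - [[-0.067,0.294,0],-5.83,-0.3]
    - [[-0.067,0.294,0],-5.83,-0.3]

```text
time: 9.5
tool_pos: [0.4825, -0.3065, 0.1582]
ee_rot: [-3.138, -0.002, 1.168]
wrist_force: [0.1, 0.8, 0.5]
width: 0.061
finger_force: 0.0
```

Run:
```python
from h import *
o=robot.get_obs(); print(o["time"],o["tool_pos"],o["ee_rot"],o["width"],o["joint_positions"][5])
s=robot.snapshot("wrist"); W=worldf(s); cv2.imwrite("pics/wrist8.png",s["image"][:,:,::-1])
rg(W,"drv",.42,.55,-.37,-.24,.104,.113)
im=s["image"].astype(int)
m=(abs(W[...,0]-.4855)<.02)&(abs(W[...,1]+.3077)<.02)&(abs(W[...,2]-.109)<.008)
dark=m&(im[...,0]<90)&(im[...,1]<90); p=W[dark][:,:2]
if len(p)>5:
    v=np.linalg.svd(p-p.mean(0),full_matrices=False); print("mark",len(p),p.mean(0),v[1],np.degrees(np.arctan2(v[2][0,1],v[2][0,0])))
```

```text
9.5 [ 0.48251716 -0.30646189  0.15824248] [-3.13773367e+00 -1.75418769e-03  1.16783758e+00] 0.06103528103480462 -0.26247913173398585
drv 873 mean [ 0.4877 -0.3073  0.1091] rect [ 487.8 -308. ] [26.5 26.1] 66.6
mark 86 [ 0.48739682 -0.30796035] [0.05112065 0.00966627] -23.47606996066718
```

View pics/wrist8.png

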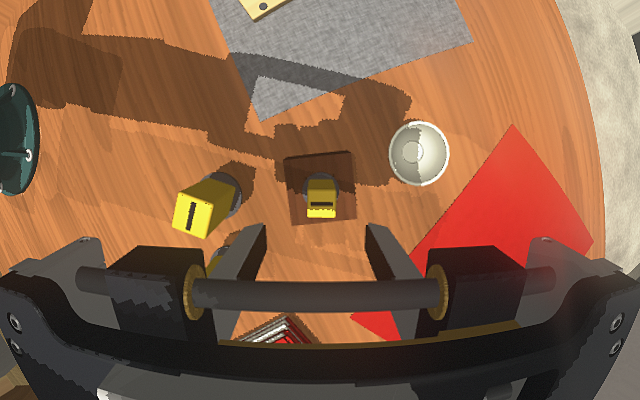

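The driver's top is at (322,205), centred between the open fingers, and its mark runs along -23°. I'll descend and grip it.

Call:
carry_out:
  steps:
    - [[0,0.004,0.04],0,-0.3]
    - [[0,0.004,0.08],0,-0.3]
    - [[0,0.004,0.11],0,-0.3]
    - [[0,0.004,0.137],0,-0.3]
    - [[0,0.004,0.137],0,-0.3]
    - [[0,0.004,0.137],0,1]
    - [[0,0.004,0.137],0,1]
    - [[0,0.004,0.137],0,1]
    - [[0,0.004,0.137],0,1]

```text
time: 10.68
tool_pos: [0.4872, -0.3095, 0.0244]
ee_rot: [3.14, 0.0, 1.169]
wrist_force: [0.7, -0.1, 0.4]
width: 0.0258
finger_force: 30.0
```

Call:
carry_out:
  steps:
    - [[0,0,-0.03],0,1]
    - [[0,0,-0.07],0,1]
    - [[0,0,-0.1],0,1]
    - [[0.05,0,-0.1],-0.5,1]
    - [[0.1,0,-0.1],-1,1]
    - [[0.15,0,-0.1],-1.5,1]
    - [[0.2,0,-0.1],-2.1,1]
    - [[0.25,-0.002,-0.1],-2.1,1]
    - [[0.277,-0.003,-0.1],-2.1,1]
    - [[0.277,-0.003,-0.1],-2.1,1]

```text
time: 11.92
tool_pos: [0.5927, -0.0512, 0.1231]
ee_rot: [-3.141, -0.0, 1.539]
wrist_force: [-0.6, -0.0, -1.3]
width: 0.0259
finger_force: 30.0
```

Run:
```python
from h import *
o=robot.get_obs(); t=o["tool_pos"]; print(o["time"],t,o["ee_rot"],o["width"],o["joint_positions"][5])
for n in("wrist","top","side"):
    s=robot.snapshot(n); W=worldf(s) if n=="wrist" else world(s)
    im=s["image"].astype(int); yel=(im[...,0]>110)&(im[...,1]>100)&(im[...,2]<70)&(im[...,0]-im[...,2]>70)
    rg(W,n+" drvtop",t[0]-.04,t[0]+.04,t[1]-.04,t[1]+.04,t[2]+.08,t[2]+.095,yel)
    # shank+blade below collar
    rg(W,n+" blade",t[0]-.04,t[0]+.04,t[1]-.04,t[1]+.04,t[2]-.007,t[2]+.012)
    if n=="wrist":
        cv2.imwrite("pics/wrist9.png",s["image"][:,:,::-1])
        rg(W,"headR",.54,.62,-.09,-.03,.042,.047); rg(W,"headL",.54,.62,.04,.10,.042,.047)
    if n=="side": cv2.imwrite("pics/side9.png",cv2.resize(s["image"][110:270,220:430,::-1],None,fx=3.7,fy=3.7,interpolation=cv2.INTER_CUBIC))
```

```text
11.925 [ 0.59270101 -0.05121648  0.1230668 ] [-3.14072803e+00 -2.41154485e-04  1.53861125e+00] 0.02587749709758433 -0.1493651928565029
wrist drvtop 1570 mean [ 0.5932 -0.046   0.208 ] rect [593.1 -46.9] [19.1 24.8] 87.8
wrist blade few
headR 215 mean [ 0.5923 -0.0456  0.0443] rect [592.2 -45.1] [ 9.2 24.5] 87.9
headL 404 mean [0.5727 0.069  0.0441] rect [572.6  69. ] [25.2 25.6] 6.4
top drvtop few
top blade few
side drvtop 6 mean [ 0.5968 -0.0452  0.2053] rect [597.1 -45.9] [ 5.3 10.1] 20.3
side blade 37 mean [ 0.5896 -0.0502  0.1237] rect [590.8 -49.9] [11.1 19.5] 81.5
```

View pics/side9.png

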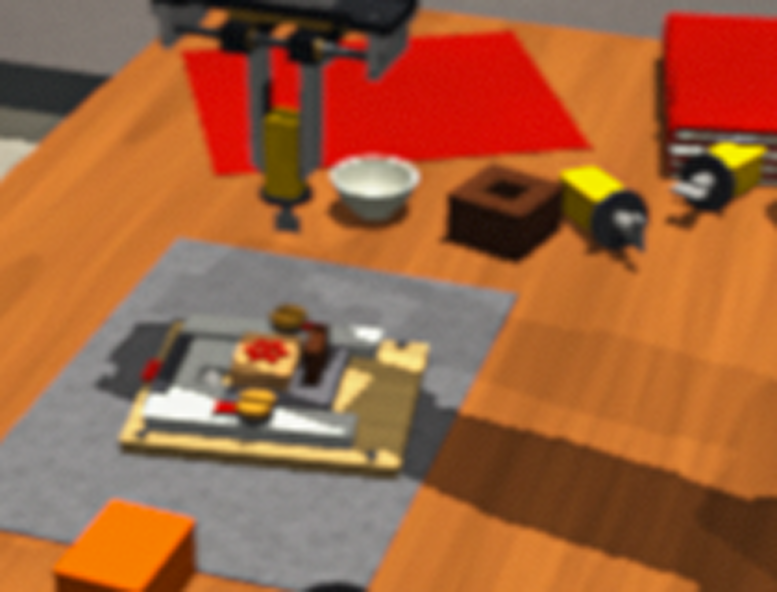

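Call:
carry_out:
  steps:
    - [[-0.002,0,0.03],0,1]
    - [[-0.002,0,0.055],0,1]
    - [[-0.002,0,0.065],0,1]
    - [[-0.002,0,0.07],0,1]
    - [[-0.002,0,0.074],0,1]
    - [[-0.002,0,0.077],0,1]
    - [[-0.002,0,0.077],0,1]

```text
time: 12.95
tool_pos: [0.5927, -0.0551, 0.0469]
ee_rot: [3.141, 0.0, 1.535]
wrist_force: [0.8, -1.6, -1.3]
width: 0.0259
finger_force: 30.0
```

Call:
carry_out:
  steps:
    - [[0.001,0,0.001],0.8,1]
    - [[0.001,0,0.001],1.6,1]
    - [[0.001,0,0.001],2.4,1]
    - [[0.001,0,0.001],3.2,1]
    - [[0.001,0,0.001],4.0,1]
    - [[0.001,0,0.001],4.8,1]
    - [[0.001,0,0.001],5.6,1]
    - [[0.001,0,0.001],6.4,1]
    - [[0.001,0,0.001],7.2,1]
    - [[0.001,0,0.001],8.0,1]

```text
time: 14.2
tool_pos: [0.5917, -0.0543, 0.0464]
ee_rot: [3.141, 0.002, 0.135]
wrist_force: [-3.5, -0.5, 0.9]
width: 0.0258
finger_force: 30.0
```

Run:
```python
from h import *
o=robot.get_obs(); print(o["time"],o["tool_pos"],o["ee_rot"],o["wrist_force"],o["wrist_torque"],o["width"])
for n in("wrist","side"):
    s=robot.snapshot(n); W=worldf(s) if n=="wrist" else world(s)
    im=s["image"].astype(int);R,G,B=im[...,0],im[...,1],im[...,2]; red=(R>80)&(R>2*G)&(R>2*B)
    rg(W,n+" wingR",.54,.64,-.105,-.02,.03,.0425,red&((W[...,1]<-.035)|(W[...,0]>.61)|(W[...,0]<.56)))
```

```text
14.2 [ 0.59170163 -0.05429163  0.04635002] [3.14108200e+00 1.64170977e-03 1.34954864e-01] [-3.52932859 -0.53644057  0.87023053] [-0.06367275  0.67677337  0.09248624] 0.025793938295692067
wrist wingR few
side wingR few
```

Call:
carry_out:
  steps:
    - [[0,0,0],0.6,1]
    - [[0,0,0],1.1,1]
    - [[0,0,0],1.5,1]
    - [[0,0,0],1.5,1]

```text
time: 14.8
tool_pos: [0.5916, -0.0541, 0.0463]
ee_rot: [3.141, 0.002, -0.12]
wrist_force: [-4.2, -0.2, 4.1]
width: 0.0258
finger_force: 30.0
```

Run:
```python
from h import *
o=robot.get_obs(); print(o["time"],o["tool_pos"],o["ee_rot"],o["wrist_force"],o["wrist_torque"],o["width"],o["joint_positions"][5])
```

```text
14.8 [ 0.5916398  -0.05405214  0.04631705] [ 3.14124476e+00  1.65907408e-03 -1.19763649e-01] [-4.15809615 -0.23106281  4.11434414] [0.06862014 1.30300307 0.04848684] 0.02578676921729133 1.5043881615659567
```

Call:
carry_out:
  steps:
    - [[0,0,0],0.5,1]
    - [[0,0,0],0.8,1]
    - [[0,0,0],0.8,1]

```text
time: 15.18
tool_pos: [0.5916, -0.0535, 0.0463]
ee_rot: [-3.141, 0.002, -0.258]
wrist_force: [-5.5, 0.4, 4.9]
width: 0.0256
finger_force: 30.1
```

Run:
```python
from h import *
o=robot.get_obs(); print(o["time"],o["tool_pos"],o["ee_rot"],o["wrist_force"],o["wrist_torque"],o["width"])
for n in("wrist","side","top"):
    s=robot.snapshot(n); W=worldf(s) if n=="wrist" else world(s)
    im=s["image"].astype(int);R,G,B=im[...,0],im[...,1],im[...,2]; red=(R>70)&(R>1.8*G)&(R>1.8*B)
    rg(W,n+" wingR",.55,.63,-.10,-.01,.033,.041,red)
    rg(W,n+" wingL",.54,.63,.035,.11,.033,.041,red)
```

```text
15.175 [ 0.59156623 -0.05348854  0.04630043] [-3.14148557e+00  1.95518375e-03 -2.57957760e-01] [-5.45255222  0.39135947  4.93896061] [0.3090848  1.32565332 0.54694781] 0.025587385007475396
wrist wingR 37 mean [ 0.5933 -0.0264  0.0371] rect [593.4 -26.2] [3.1 8.1] 6.0
wrist wingL 255 mean [0.5939 0.0719 0.0371] rect [592.9  72.2] [20.9 12.2] 7.5
side wingR 8 mean [ 0.5893 -0.0401  0.0354] rect [588.8 -40.3] [ 5.6 17.1] 1.3
side wingL 13 mean [0.5919 0.0743 0.0351] rect [591.7  74.6] [11.  15.5] 48.0
top wingR 25 mean [ 0.5876 -0.0305  0.0374] rect [587.5 -30.2] [10.8 13.3] 27.9
top wingL 31 mean [0.5886 0.0721 0.0373] rect [587.1  73.3] [25.7  7.3] 1.5
```

Call:
carry_out:
  steps:
    - [[0,0,0],-0.7,1]
    - [[0,0,0],-1.4,1]
    - [[0,0,0],-1.9,1]
    - [[0,0,-0.01],-1.9,1]
    - [[0,0,-0.03],-1.9,1]
    - [[0,0,-0.06],-2.5,1]
    - [[-0.01,-0.03,-0.06],-3.5,1]
    - [[-0.03,-0.07,-0.06],-4.5,1]
    - [[-0.049,-0.113,-0.06],-5.5,1]
    - [[-0.049,-0.113,-0.06],-6.5,1]

```text
time: 16.58
tool_pos: [0.5748, 0.0713, 0.1063]
ee_rot: [3.141, -0.003, 0.882]
wrist_force: [1.3, -0.2, -1.9]
width: 0.0259
finger_force: 30.0
```

Call:
carry_out:
  steps:
    - [[0,0,0],-1,1]
    - [[0,0,0],-2,1]
    - [[0,0,0],-3,1]
    - [[0,0,0],-4,1]
    - [[0,0,0],-4.67,1]
    - [[0,0,0],-4.67,1]

```text
time: 17.32
tool_pos: [0.5753, 0.0679, 0.1061]
ee_rot: [3.14, -0.0, 1.686]
wrist_force: [-0.2, 0.1, -0.9]
width: 0.0259
finger_force: 30.0
```

Run:
```python
from h import *
o=robot.get_obs(); t=o["tool_pos"]; print(o["time"],t,o["ee_rot"],o["width"])
s=robot.snapshot("wrist"); W=worldf(s)
im=s["image"].astype(int);R,G,B=im[...,0],im[...,1],im[...,2]; red=(R>70)&(R>1.8*G)&(R>1.8*B)
rg(W,"wingR",.55,.63,-.10,-.01,.033,.041,red)
yel=(R>110)&(G>100)&(B<70)&(R-B>70)
rg(W,"drvtop",t[0]-.04,t[0]+.04,t[1]-.04,t[1]+.04,t[2]+.08,t[2]+.095,yel)
dark=(abs(W[...,0]-t[0])<.012)&(abs(W[...,1]-t[1])<.012)&(W[...,2]>t[2]+.08)&(W[...,2]<t[2]+.095)&(R<80)&(G<80)
p=W[dark][:,:2]; print(len(p))
if len(p)>5:
    v=np.linalg.svd(p-p.mean(0),full_matrices=False); print("mark",p.mean(0),v[1],np.degrees(np.arctan2(v[2][0,1],v[2][0,0])))
s=robot.snapshot("side"); W=world(s); rg(W,"blade",t[0]-.04,t[0]+.04,t[1]-.04,t[1]+.04,t[2]-.007,t[2]+.008)
```

```text
17.325 [0.57529272 0.06794166 0.1060635 ] [ 3.13968060e+00 -9.58499627e-05  1.68571587e+00] 0.02591262249669406
wingR few
drvtop 1647 mean [0.5747 0.0737 0.1909] rect [574.8  72.7] [24.9 20.2] 7.0
301
mark [0.57552382 0.06967296] [0.10479977 0.02764983] -168.90641838530382
blade 35 mean [0.5728 0.071  0.1059] rect [573.7  72.1] [11.7 19.1] 86.7
```

Call:
carry_out:
  steps:
    - [[-0.0005,-0.002,0.025],0,1]
    - [[-0.0005,-0.002,0.042],0,1]
    - [[-0.0005,-0.002,0.049],0,1]
    - [[-0.0005,-0.002,0.054],0,1]
    - [[-0.0005,-0.002,0.058],0,1]
    - [[-0.0005,-0.002,0.06],0,1]
    - [[-0.0005,-0.002,0.06],0,1]

```text
time: 18.3
tool_pos: [0.573, 0.067, 0.0463]
ee_rot: [3.14, 0.0, 1.687]
wrist_force: [0.3, 0.2, 1.3]
width: 0.0259
finger_force: 30.0
```

Call:
carry_out:
  steps:
    - [[0,0,0],0.8,1]
    - [[0,0,0],1.6,1]
    - [[0,0,0],2.4,1]
    - [[0,0,0],3.2,1]
    - [[0,0,0],4.0,1]
    - [[0,0,0],4.8,1]
    - [[0,0,0],5.6,1]
    - [[0,0,0],6.4,1]
    - [[0,0,0],7.2,1]
    - [[0,0,0],8.0,1]

```text
time: 19.55
tool_pos: [0.5721, 0.0681, 0.0463]
ee_rot: [-3.14, 0.0, 0.287]
wrist_force: [-1.8, 1.2, 3.0]
width: 0.0258
finger_force: 30.0
```

Call:
carry_out:
  steps:
    - [[0,0,0],0.8,1]
    - [[0,0,0],1.6,1]
    - [[0,0,0],2.4,1]
    - [[0,0,0],3.1,1]
    - [[0,0,0],3.1,1]

```text
time: 20.18
tool_pos: [0.5719, 0.0682, 0.0464]
ee_rot: [-3.14, 0.001, -0.247]
wrist_force: [-3.1, 2.7, 3.5]
width: 0.0257
finger_force: 30.1
```

Run:
```python
from h import *
o=robot.get_obs(); print(o["time"],o["tool_pos"],o["ee_rot"],o["wrist_force"],o["wrist_torque"],o["width"])
for n in("wrist","side","top"):
    s=robot.snapshot(n); W=worldf(s) if n=="wrist" else world(s)
    im=s["image"].astype(int);R,G,B=im[...,0],im[...,1],im[...,2]; red=(R>70)&(R>1.8*G)&(R>1.8*B)
    rg(W,n+" wingR",.55,.63,-.10,-.01,.033,.041,red)
    rg(W,n+" wingL",.54,.63,.035,.11,.033,.041,red)
```

```text
20.175 [0.57194155 0.06819929 0.04635389] [-3.14021287e+00  1.27897376e-03 -2.47140752e-01] [-3.1016611   2.66011068  3.5159632 ] [0.63420777 0.89933628 0.51187993] 0.025717102430542624
wrist wingR 377 mean [ 0.5895 -0.0334  0.0374] rect [589.8 -37. ] [12.2 29.7] 6.8
wrist wingL 250 mean [0.5771 0.0454 0.0373] rect [576.4  46.6] [11.6 15.3] 8.6
side wingR few
side wingL few
top wingR 39 mean [ 0.5886 -0.034   0.0371] rect [588.  -36.6] [11.2 26.5] 0.9
top wingL few
```

Call:
carry_out:
  steps:
    - [[0,0,0],-0.9,1]
    - [[0,0,0],-1.9,1]
    - [[0,0,-0.01],-1.9,1]
    - [[0,0,-0.04],-1.9,1]
    - [[0,0.02,-0.08],-2.5,1]
    - [[0,0.06,-0.11],-3.5,1]
    - [[0,0.11,-0.11],-4.5,1]
    - [[0,0.16,-0.11],-5.5,1]
    - [[0,0.21,-0.11],-6.5,1]
    - [[0,0.26,-0.11],-7.5,1]

```text
time: 21.58
tool_pos: [0.508, -0.1873, 0.156]
ee_rot: [3.14, 0.001, 1.061]
wrist_force: [0.6, -0.6, -2.0]
width: 0.026
finger_force: 30.0
```

Run:
```python
from h import *
o=robot.get_obs(); t=o["tool_pos"]; y=o["ee_rot"][2]; print(o["time"],t,o["ee_rot"],o["width"])
d=np.array([.4872,-.309])-t[:2]; print("tx,ty",d@[np.cos(y),np.sin(y)],d@[np.sin(y),-np.cos(y)],"roll",-np.degrees(1.169-y)/10)
s,W=flower()
rg(W,"handle",.50,.60,-.05,.05,.056,.07)
s=robot.snapshot("top"); W=world(s)
im=s["image"].astype(int);R,G,B=im[...,0],im[...,1],im[...,2]; red=(R>70)&(R>1.8*G)&(R>1.8*B)
rg(W,"wingR",.55,.63,-.10,-.01,.033,.041,red); rg(W,"wingL",.54,.63,.035,.11,.033,.041,red)
rg(W,"stand",.42,.56,-.37,-.24,.041,.05)
cv2.imwrite("pics/top10.png",cv2.resize(s["image"][100:320,220:520,::-1],None,fx=2.6,fy=2.6,interpolation=cv2.INTER_CUBIC))
```

```text
21.575 [ 0.5079656  -0.18733979  0.15601467] [3.13952197e+00 9.67588672e-04 1.06105175e+00] 0.026020641433412556
tx,ty -0.11632611072653384 0.04123896955852767 roll -0.6184979276389353
flower 268 [0.5843 0.0025 0.0472] moved 0.0352
handle 474 mean [0.5507 0.0006 0.0625] rect [550.5   2.4] [15.3 40. ] 9.8
wingR 39 mean [ 0.5886 -0.0341  0.037 ] rect [588.4 -36.6] [10.3 27. ] 3.9
wingL 31 mean [0.5748 0.0484 0.037 ] rect [575.2  52.5] [10.5 23.7] 3.4
stand 696 mean [ 0.4808 -0.3117  0.0455] rect [ 485.2 -308.5] [75.3 74.8] 73.9
```

View pics/top10.png

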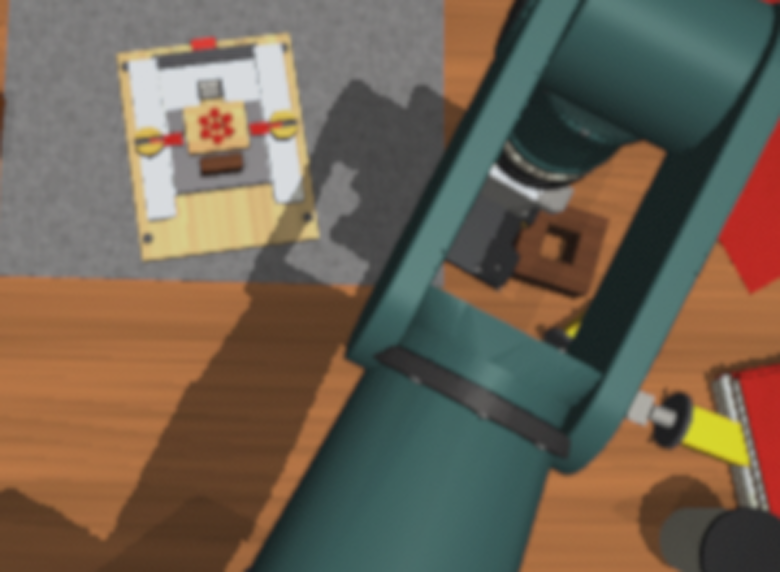

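The jig shows both red wings at (170,140) and (265,128), square across the carrier. The stand hole at (560,245) is empty and clear. The two look-alikes lie toppled off to the side. Next is returning the driver.

Call:
carry_out:
  steps:
    - [[-0.05,0.02,0],-0.3,1]
    - [[-0.1,0.035,0],-0.62,1]
    - [[-0.117,0.041,0],-0.62,1]
    - [[-0.117,0.041,0],-0.62,1]
    - [[-0.117,0.041,0.04],-0.62,1]
    - [[-0.117,0.041,0.08],-0.62,1]
    - [[-0.117,0.041,0.11],-0.62,1]
    - [[-0.117,0.041,0.125],-0.62,1]
    - [[-0.117,0.041,0.131],-0.62,1]
    - [[-0.117,0.041,0.131],-0.62,1]

```text
time: 22.92
tool_pos: [0.4877, -0.307, 0.0258]
ee_rot: [3.139, 0.0, 1.167]
wrist_force: [-0.3, -0.6, -1.0]
width: 0.026
finger_force: 30.0
```

Call:
carry_out:
  steps:
    - [[-0.002,0,0.0025],0,1]
    - [[-0.002,0,0.0025],0,1]
    - [[-0.002,0,0.0025],0,0.2]
    - [[-0.002,0,0.0025],0,-0.2]
    - [[-0.002,0,0.0025],0,-0.3]
    - [[-0.002,0,0.0025],0,-0.3]
    - [[-0.002,0,-0.03],0,-0.3]
    - [[-0.002,0,-0.07],0,-0.3]
    - [[-0.002,0,-0.12],0,-0.3]
    - [[-0.002,0,-0.16],0,-0.3]

```text
time: 24.18
tool_pos: [0.4861, -0.309, 0.1868]
ee_rot: [3.14, 0.001, 1.167]
wrist_force: [0.3, -0.5, 0.1]
width: 0.0612
finger_force: 0.0
```

Call:
carry_out:
  steps:
    - [[0.06,0,-0.03],0,-0.3]
    - [[0.12,0,-0.03],0,-0.3]
    - [[0.12,0,-0.03],0,-0.3]
    - [[0.12,0,-0.03],0,-0.3]

```text
time: 24.68
tool_pos: [0.5328, -0.1985, 0.2142]
ee_rot: [-3.141, 0.001, 1.168]
wrist_force: [0.1, -0.7, -0.5]
width: 0.0613
finger_force: 0.0
```

Run:
```python
from h import *
o=robot.get_obs(); print(o["time"],o["tool_pos"],o["wrist_force"],o["width"])
for n in("top","side","wrist"):
    s=robot.snapshot(n); W=worldf(s) if n=="wrist" else world(s)
    rg(W,n+" drvtop",.43,.54,-.36,-.25,.1,.125)
    rg(W,n+" handle",.50,.60,-.05,.05,.056,.07)
    rg(W,n+" dish",.56,.66,-.37,-.27,.015,.05); rg(W,n+" jar",.39,.48,.25,.35,.06,.1); rg(W,n+" carton",.53,.65,.19,.31,.038,.055)
```

```text
24.675 [ 0.53279801 -0.19852768  0.21415533] [ 0.10000934 -0.74229791 -0.51010356] 0.06131663285510796
top drvtop 153 mean [ 0.4852 -0.3069  0.1086] rect [ 485.9 -307.8] [26.  26.6] 64.8
top handle 106 mean [0.5479 0.0022 0.0626] rect [548.6   2.3] [14.2 38.1] 7.4
top dish 24 mean [ 0.5776 -0.3333  0.0325] rect [ 577.  -332.2] [ 7.5 20.4] 34.8
top jar 478 mean [0.4316 0.3015 0.0749] rect [431.7 302.3] [52.2 51.4] 50.7
top carton 882 mean [0.5884 0.2476 0.0452] rect [589.4 248.6] [80.9 60.8] 87.1
side drvtop 47 mean [ 0.4851 -0.3023  0.1054] rect [ 487.4 -305.5] [30.  29.9] 67.7
side handle 47 mean [0.5475 0.0074 0.0596] rect [547.7   6.1] [12.9 39.4] 7.9
side dish 218 mean [ 0.6064 -0.3161  0.0253] rect [ 604.6 -312.4] [72.5 78.2] 21.5
side jar 413 mean [0.43   0.3096 0.0715] rect [431.  304.9] [51.  54.7] 19.5
side carton 608 mean [0.5878 0.2534 0.0427] rect [589.1 249. ] [85.5 62.7] 87.3
wrist drvtop 91 mean [ 0.4926 -0.2965  0.1059] rect [ 492.9 -296.3] [ 3.  25.9] 65.9
wrist handle 339 mean [0.5509 0.0007 0.0625] rect [550.8   1.8] [14.4 39.4] 9.5
wrist dish 747 mean [ 0.625  -0.3168  0.0274] rect [ 620.  -309.5] [47.8 75.1] 23.5
wrist jar few
wrist carton few
```

Everything checks out: the driver's top is at 0.1086 m (as at the start) with its handle upright, the carrier is home and the bystanders haven't moved.

```bash
python3 -c "
from bench import robot
print(robot.close_job())"
```

```text
the job is handed in; nothing more can be done
None
```

I handed the job in at about 25 s: by camera the carrier is home, both wings are square across and the driver is back upright in its stand, with the jar, carton and dish unmoved; the two unlisted look-alike drivers toppled onto the table, and hand-in returned no verdict.

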